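# Put the suspect battery cell into the safety box

### The job

Take the red battery cell, which is suspect, and pass it through the port in the top of the grey safety box, gently setting it down so that it stands upright and released on the floor inside. The port's rim is bare metal and could short the cell: nothing may touch it, neither cell nor gripper. Leave the two blue cells standing where they are.

Things in the scene. Friction and masses are not known exactly. Their poses are not given: they have to be found in the camera images.
- suspect_cell: the suspect cell: plain red sleeved cylinder, diameter 32 mm, 70 mm tall with its steel end caps, about 145 g, loose, standing upright on the bench. Origin at the centre of its underside, z up along its axis. The sleeve is full width from 3 to 65 mm up; grip it there
- port_rim: bare aluminium rim of the port in the level top of the fixed grey box (220 x 250 mm). Origin: centre of the opening at the rim's upper face, 95 mm above the bench, the box's highest point. Clear opening 100 mm along x, 130 mm along y, z up; rim bars 15 mm wide, 9 mm thick. Inner floor flat, 80 mm below the origin; top wall's underside 73 mm above that floor, so a standing cell fits inside
- good_cell_1: a good cell, to be left alone: same size and shape as the suspect cell, blue sleeve with a white band, standing loose on the bench. Origin at the centre of its underside, z up
- good_cell_2: the other good cell, to be left alone: same as good_cell_1, blue with a white band. Origin at the centre of its underside, z up
Not all that is in view belongs to the job. Of the things like the suspect_cell, leave any that is green; of the rest the larger one is meant.

How it is judged:
By the outcome, as a careful person would: the job done as asked, in the order asked, and still so for the second after the job is handed in, with the robot touching nothing.
It also fails if it takes over 40 s, if anything falls off the work surface, if the arm or the gripper's body presses on something with over 40 N, if the wrist force passes 120 N, or if a joint passes its speed limit or range.

### The arm

A 7-joint arm with a two-finger parallel gripper is mounted at the origin on the work surface. World frame = base frame: x ahead of the robot, y to its left, z up, the work surface at z = 0. Lengths are in m, angles in rad, forces in N, time in s.
With the tool pointing down it reaches from about 0.4 to 0.85 m from the base axis. Payload 4.5 kg.
Tool frame: the origin (TCP) lies between the finger pads; the fingertips stand 11 mm ahead of it and the grasp point (between the pads) lies 8 mm behind it (r.nose_length is the distance from the TCP to the fingertips, in m); z points along the fingers, y is the line along which they close (so a half turn about z gives the same grasp; the last joint's range is limited). The gripper opens to 88 mm and grips with 3 to 60 N. Pads are 18 mm wide; open, the fingers measure 123 mm over their backs; the gripper's body (75 mm by 187 mm) begins 45 mm behind the grasp point.
Start: joints at [-1.14, 0.689, -0.195, 1.565, 0.157, 0.902, -0.215], TCP at [0.242, 0.576, 0.25] pointing down, gripper open.
Joint ranges: [-3.01, 3.01], [-0.46, 2.08], [-1.47, 1.51], [0.13, 2.56], [-1, 4.14], [0.04, 2.09], [-2.66, 2.66]. Speed limits (rad/s): [2.57, 2.57, 3.14, 3.14, 3.14, 3.14, 3.14].

### API

Orientations are given as a unit quaternion [x, y, z, w].
In Python, from plant import get_state, snapshot, camera_model, r gives the robot as it stands.
- The arm moves only by the shell command python3 -m inch 'ROWS' [FORCE]. ROWS is text: rows parted by semicolons, each of 7 numbers parted by spaces: the opening, from -1 (shut) to 1 (fully open), then the shift along the tool's x, y, z in m, then the turn, a rotation vector about the tool's x, y, z in rad. A call has 1 to 20 rows; each row shifts and turns the commanded pose from where the row before left it, along the tool's axes as they then stand; what a row does not reach is not made up. A row lasts 1/12 s, in which the tool goes at most 41.7 mm and 7.16 degrees, less where a joint would pass 70% of its speed; a pose out of reach is approached as far as the arm can. A call is refused whole if a number of a shift passes 0.0417 or a number of a turn 0.125, either way. A call with a gripper value outside its range is refused whole. The fingers move at their own pace and stop on an object; FORCE is the grip in N (left out, the last holds). Time passes only in rows, so rows that do not move let the fingers close. It gives the time, the measured TCP pose, the force, the opening and the grip force at its end, in the units of the state.
- get_state(): the state, without advancing time (a new reading comes with each control period).
- snapshot(name): name is "side" or "top"; returns (picture, depth): 420x560x3 uint8, red, green, blue; 420x560 float32, m along the optical axis (not along the pixel's ray), 0 where there is no reading.
- camera_model(name): a dict with "intrinsics" (3x3 intrinsics, pixels), "view" (4x4, takes a point from world to camera coordinates). Camera axes: x right, y down, z forward; pixel columns grow to the right and rows downward; lengths in m; the calibration is good to about 2 mm. A picture is of the moment at which its call begins. camera_model takes no time and is no camera call.
- r.finish_job(): hands the job in; it is judged then, once.
The state is a dict: "clock": time; "q": joint angles; "qd": joint speeds; "joint_torque": joint torques, N m; "tool_pos": TCP position; "eef_rot": TCP orientation; "contact_force": force on the tool from outside, world axes, zero at the start; "moment": the same for the moment, N m; "opening": opening from 0.0 (shut) to 1.0 (fully open); "finger_force": force on a finger pad.
Only numpy, scipy, OpenCV 4.12 (cv2) and the standard library are available. Lean on these libraries where they do the work, as an engineer would, in place of code of your own. Each camera call takes 0.05 s, during which the arm holds its last target. There are 200 camera calls.

## Working session

There is one attempt and no reset: what is moved stays moved. The work goes in short steps, Python scripts to look and compute and a shell command to move; the robot and the scene stay as the last step left them, time stands still between calls to the robot, and variables do not carry over. Pictures are saved under pics/ and viewed, at most 10 in all, crops included, and the job is handed in when it is done.

```bash
ls; mkdir -p pics
python3 - <<'E'
from plant import *
import cv2,numpy as np
ims=[]
for n in("top","side"):
    p,d=snapshot(n); np.savez(f"pics/{n}0.npz",p=p,d=d); cv2.imwrite(f"pics/{n}0.png",p[:,:,::-1])
    c=camera_model(n); print(n,np.round(c["intrinsics"],1).tolist(),np.round(c["view"],3).tolist())
s=get_state();print({k:np.round(v,3).tolist() for k,v in s.items()})
E
```

```text
pics
top [[379.1, 0.0, 276.7], [0.0, 379.1, 203.7], [0.0, 0.0, 1.0]] [[-0.023, -1.0, -0.001, 0.043], [-0.999, 0.023, -0.041, 0.535], [0.041, -0.0, -0.999, 0.893], [0.0, 0.0, 0.0, 1.0]]
side [[394.9, 0.0, 281.7], [0.0, 394.9, 207.5], [0.0, 0.0, 1.0]] [[-1.0, -0.015, -0.002, 0.539], [-0.007, 0.573, -0.82, 0.057], [0.013, -0.82, -0.573, 0.875], [0.0, 0.0, 0.0, 1.0]]
{'clock': 0.1, 'q': [-1.14, 0.69, -0.195, 1.566, 0.157, 0.903, -0.215], 'qd': [0.001, -0.001, -0.0, -0.003, -0.001, 0.0, 0.001], 'joint_torque': [-0.004, -52.85, -1.272, -15.384, -0.053, 0.002, 0.0], 'tool_pos': [0.241, 0.576, 0.249], 'eef_rot': [0.197, 0.98, -0.001, -0.0], 'contact_force': [0.207, 0.232, -0.233], 'moment': [0.011, -0.032, 0.035], 'finger_force': 0.0, 'opening': 1.0}
```

View pics/top0.png

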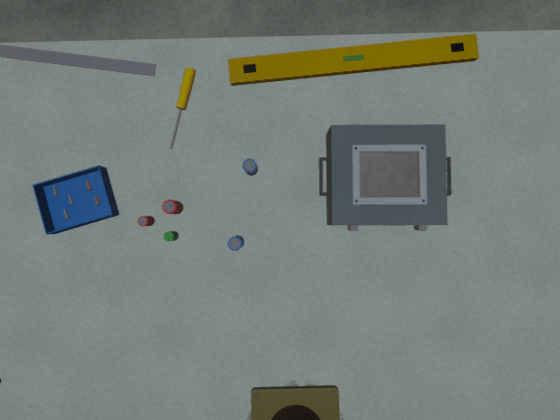

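View pics/side0.png

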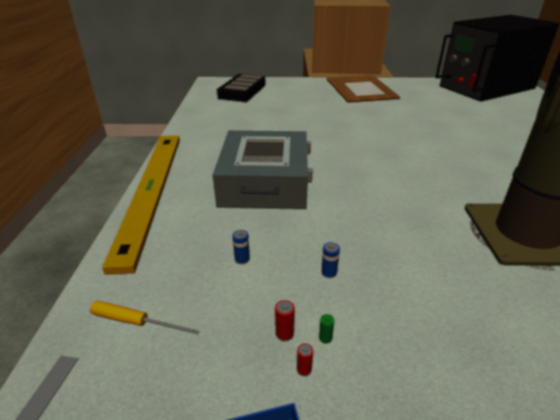

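Candidates are the large red cell at top (172,207), the small red one at (145,221) and the green one at (169,236). Green is excluded, so the larger red at (172,207) fits. I'll measure and confirm it in a crop.

```bash
cat > h.py <<'E'
from plant import *
import cv2,numpy as np
def ray(n,uv,z):
    c=camera_model(n);V=np.array(c["view"]);R,t=V[:3,:3],V[:3,3]
    d=R.T@np.linalg.inv(c["intrinsics"])@np.array([uv[0],uv[1],1.]);o=-R.T@t
    return (o+d*(z-o[2])/d[2])
def proj(n,X):
    c=camera_model(n);V=np.array(c["view"]);q=np.array(c["intrinsics"])@(V[:3,:3]@np.array(X)+V[:3,3]);return q[:2]/q[2]
def pts(n,d,m):
    v,u=np.nonzero(m&(d>0));c=camera_model(n);V=np.array(c["view"])
    P=(np.linalg.inv(c["intrinsics"])@np.stack([u,v,np.ones_like(u)]).astype(float))*d[v,u]
    return (V[:3,:3].T@(P-V[:3,3:4])).T
E
python3 - <<'E'
from h import *
T=np.load("pics/top0.npz");S=np.load("pics/side0.npz")
for n,f,in (("top",T),("side",S)):
    p,d=f["p"],f["d"];h=cv2.cvtColor(p,cv2.COLOR_RGB2HSV)
    for nm,m in (("red",((h[...,0]<8)|(h[...,0]>172))&(h[...,1]>130)&(h[...,2]>60)),("green",(abs(h[...,0].astype(int)-60)<12)&(h[...,1]>130)),("blue",(abs(h[...,0].astype(int)-112)<12)&(h[...,1]>120))):
        k,l,st,ce=cv2.connectedComponentsWithStats(m.astype(np.uint8))
        for i in range(1,k):
            if 30<st[i,4]<1500:
                P=pts(n,d,l==i); a,b=np.percentile(P,2,0),np.percentile(P,98,0)
                print(n,nm,st[i].tolist(),np.round((a+b)/2,3),np.round(b-a,3))
    if n=="top":
        # steel caps: points at high z near
        P=pts(n,d,np.ones(d.shape,bool)); v,u=np.nonzero(d>0)
        for c in ((172,207),(250,166),(235,243)):
            m=(np.hypot(u-c[0],v-c[1])<14)&(P[:,2]>.058);Q=P[m]
            print("cap",c,m.sum(),np.round(Q.mean(0),4),np.round(Q.min(0),3),np.round(Q.max(0),3), np.round(cv2.minEnclosingCircle(Q[:,:2].astype(np.float32))[0],4))
# port rim: bright pixels
p=T["p"];g=cv2.cvtColor(p,cv2.COLOR_RGB2GRAY);m=np.zeros_like(g);m[135:215,340:438]=g[135:215,340:438]>130
cs,hi=cv2.findContours(m,cv2.RETR_CCOMP,cv2.CHAIN_APPROX_NONE)
for c in cs:
    if cv2.contourArea(c)>800:
        re=cv2.minAreaRect(c);b=cv2.boxPoints(re);W=np.array([ray("top",x,.095) for x in b])
        print("rim",np.round(b,1).tolist(),np.round(W[:,:2],4).tolist(),np.round(W.mean(0),4))
pt=cv2.resize(T["p"][180:260,120:220],None,fx=4,fy=4,interpolation=2);ps=cv2.resize(S["p"][280:380,240:350],None,fx=3.2,fy=3.2,interpolation=2)
o=np.hstack([pt,ps]);cv2.imwrite("pics/crop.png",o[:,:,::-1]) if False else None
o=np.hstack([pt[:320],ps[:320]]);cv2.imwrite("pics/crop.png",o[:,:,::-1])
E
```

```text
top red [163, 200, 15, 14, 52] [0.532 0.27  0.059] [0.029 0.026 0.016]
top green [344, 55, 20, 6, 73] [ 0.88  -0.161  0.023] [0.011 0.045 0.005]
top green [165, 232, 8, 9, 62] [0.466 0.279 0.048] [0.018 0.015 0.008]
top blue [243, 159, 14, 14, 40] [0.621 0.09  0.062] [0.03  0.028 0.012]
top blue [228, 237, 14, 13, 43] [0.448 0.127 0.063] [0.027 0.029 0.008]
cap (172, 207) 161 [0.5329 0.2716 0.0661] [0.518 0.256 0.058] [0.547 0.288 0.072] [0.5332 0.2721]
cap (250, 166) 155 [0.6209 0.0909 0.0661] [0.606 0.077 0.058] [0.636 0.107 0.072] [0.6215 0.0911]
cap (235, 243) 159 [0.4479 0.127  0.0661] [0.432 0.112 0.058] [0.463 0.144 0.073] [0.4475 0.1279]
side red [275, 304, 20, 36, 500] [0.531 0.281 0.036] [0.027 0.018 0.06 ]
side red [297, 348, 16, 28, 290] [0.5   0.345 0.027] [0.02  0.012 0.044]
side green [455, 36, 18, 16, 200] [-0.154 -0.938  0.192] [0.034 0.063 0.044]
side green [320, 315, 14, 28, 295] [0.465 0.284 0.029] [0.017 0.018 0.044]
side blue [233, 234, 15, 9, 68] [0.619 0.101 0.062] [0.027 0.015 0.009]
side blue [235, 246, 14, 17, 188] [0.618 0.104 0.024] [0.025 0.01  0.036]
side blue [324, 247, 15, 10, 71] [0.446 0.139 0.061] [0.026 0.013 0.009]
side blue [323, 260, 14, 17, 197] [0.446 0.141 0.024] [0.025 0.009 0.035]
side blue [230, 404, 69, 16, 599] [0.552 0.425 0.024] [0.075 0.019 0.034]
```

View pics/crop.png

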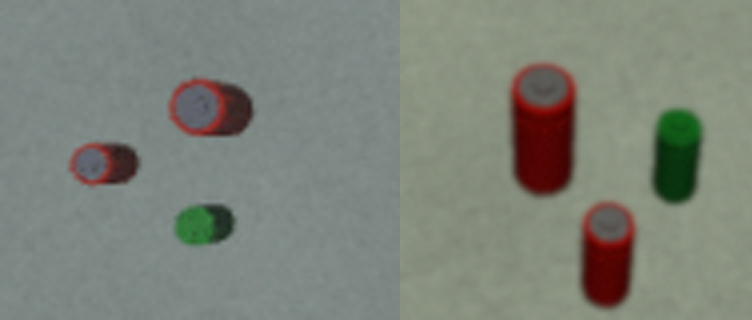

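The crop shows the large red cell with a steel cap, which is the one meant, beside the smaller red and green ones. It stands at about (0.533, 0.272). Next I fix the rim and move above the cell.

```bash
python3 -m inch '0.4 -0.02 -0.008 0 0 0 0;0.4 -0.033 -0.0145 0 0 0 0;0.4 -0.033 -0.0145 0 0 0 0;0.4 -0.033 -0.0145 0 0 0 0;0.4 -0.033 -0.0145 0 0 0 0;0.4 -0.033 -0.0145 0 0 0 0;0.4 -0.033 -0.0145 0 0 0 0;0.4 -0.033 -0.0145 0 0 0 0;0.4 -0.033 -0.0145 0 0 0 0;0.4 -0.033 -0.0145 0 0 0 0;0.4 -0.033 -0.0145 0 0 0 0;0.4 -0.033 -0.0145 0 0 0 0;0.4 0 0 0 0 0 0;0.4 0 0 0 0 0 0' 20
cat >> h.py <<'E'
def rel(X):
    from scipy.spatial.transform import Rotation as Ro
    s=get_state();R=Ro.from_quat(s["eef_rot"]);print("clock",s["clock"],"open",s["opening"],"tcp",np.round(s["tool_pos"],4),"toolY deg",np.round(np.degrees(np.arctan2(*R.as_matrix()[1::-1,1])),1),"tilt",np.round(R.as_matrix()[:,2],3),"shift(tool)",np.round(R.inv().apply(np.array(X)-s["tool_pos"]),4))
E
python3 - <<'E'
from h import *
rel([.5328,.272,.040])
T=np.load("pics/top0.npz");g=cv2.cvtColor(T["p"],cv2.COLOR_RGB2GRAY)
print(g[175,345:435].tolist());print(g[138:212,390].tolist())
E
```

```text
clock: 1.27
tool_pos: [0.5317, 0.2709, 0.2491]
eef_rot: [0.2, 0.98, -0.001, 0.0]
contact_force: [0.8, -0.7, 0.1]
opening: 0.701
finger_force: 0.0
clock 1.2667 open 0.7007508648818889 tcp [0.5317 0.2709 0.2491] toolY deg 66.9 tilt [-0.    -0.002 -1.   ] shift(tool) [-0.0005  0.0018  0.2091]
[82, 82, 81, 79, 79, 80, 77, 96, 119, 125, 129, 127, 126, 128, 115, 98, 93, 92, 91, 91, 93, 92, 94, 91, 93, 92, 95, 94, 94, 95, 98, 95, 95, 96, 94, 95, 98, 95, 97, 95, 96, 96, 94, 93, 94, 91, 90, 90, 93, 92, 90, 93, 95, 94, 94, 93, 92, 92, 89, 89, 90, 88, 89, 88, 87, 86, 87, 90, 91, 89, 92, 90, 86, 77, 107, 121, 126, 126, 128, 126, 126, 103, 85, 78, 78, 82, 82, 81, 82, 80]
[81, 80, 82, 80, 80, 80, 103, 123, 127, 127, 128, 127, 124, 100, 86, 92, 94, 95, 94, 93, 94, 93, 94, 94, 95, 93, 95, 95, 97, 98, 98, 94, 93, 95, 96, 92, 92, 91, 91, 89, 92, 92, 91, 91, 91, 92, 93, 91, 92, 93, 92, 93, 92, 93, 91, 91, 91, 86, 88, 114, 126, 128, 127, 128, 125, 127, 99, 82, 81, 81, 77, 80, 79, 82]
```

Rim threshold is about 108. I descend to grasp height in steps, and solve the rim in the same batch.

```bash
python3 -m inch '0.4 -0.0005 0.0018 0.015 0 0 0;0.4 0 0 0.025 0 0 0;0.4 0 0 0.025 0 0 0;0.4 0 0 0.025 0 0 0;0.4 0 0 0.025 0 0 0;0.4 0 0 0.025 0 0 0;0.4 0 0 0.02 0 0 0;0.4 0 0 0 0 0 0;0.4 0 0 0 0 0 0'
python3 - <<'E'
from h import *
rel([.5328,.272,.040])
T=np.load("pics/top0.npz");g=cv2.cvtColor(T["p"],cv2.COLOR_RGB2GRAY)
m=np.zeros_like(g);m[138:215,345:435]=g[138:215,345:435]>106
cs,_=cv2.findContours(m,cv2.RETR_CCOMP,cv2.CHAIN_APPROX_NONE)
for c in cs:
    if cv2.contourArea(c)>800:
        re=cv2.minAreaRect(c);b=cv2.boxPoints(re);W=np.array([ray("top",x,.095) for x in b])
        print("rim",np.round(b,1).tolist(),np.round(W[:,:2],4).tolist(),np.round(W.mean(0),4))
p,d=snapshot("side");cv2.imwrite("pics/pre.png",cv2.resize(p[200:400,180:400],None,fx=3,fy=3)[:,:,::-1])
E
```

```text
clock: 2.02
tool_pos: [0.5296, 0.2765, 0.0891]
eef_rot: [0.196, 0.981, -0.0, -0.001]
contact_force: [0.6, 0.1, 0.0]
opening: 0.7
finger_force: 0.0
clock 2.0167 open 0.7004411111609347 tcp [0.5296 0.2765 0.0891] toolY deg 67.4 tilt [-0.003 -0.    -1.   ] shift(tool) [-0.0048 -0.0029  0.0491]
rim [[351.79998779296875, 145.0], [425.3999938964844, 143.89999389648438], [426.29998779296875, 203.0], [352.70001220703125, 204.10000610351562]] [[0.656, -0.1359], [0.6548, -0.2962], [0.5261, -0.2931], [0.5273, -0.1338]] [ 0.5911 -0.2147  0.095 ]
rim [[358.0, 150.0], [420.0, 150.0], [420.0, 198.0], [358.0, 198.0]] [[0.6448, -0.1491], [0.6417, -0.2839], [0.5372, -0.2799], [0.5403, -0.1458]] [ 0.591  -0.2146  0.095 ]
```

View pics/pre.png

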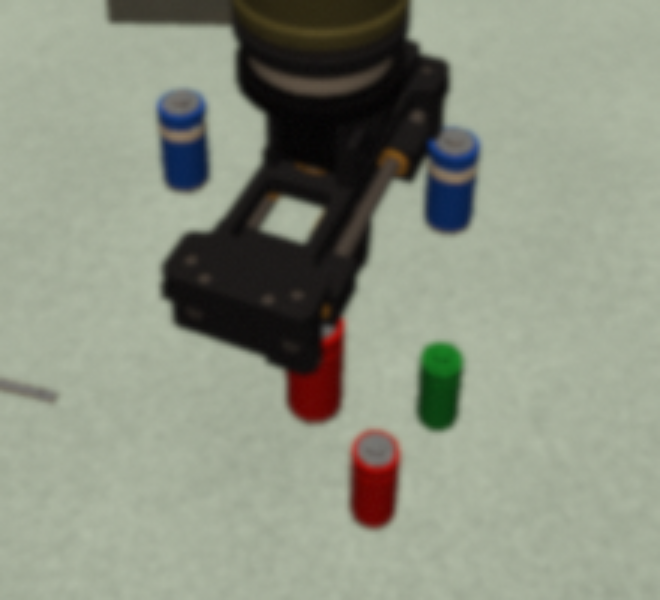

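The fingers are just above the red cell and nothing is touching. There is a 5 mm lateral drift, so I correct that before going on.

```bash
python3 -m inch '0.4 -0.0048 -0.0029 0 0 0 0;0.4 0 0 0 0 0 0;0.4 0 0 0 0 0 0'; python3 -c "
from h import *
rel([.5328,.272,.040])"
```

```text
clock: 2.32
tool_pos: [0.5356, 0.2707, 0.091]
eef_rot: [0.198, 0.98, 0.001, 0.001]
contact_force: [-0.5, -1.1, 0.2]
opening: 0.695
finger_force: 0.0
clock 2.3167 open 0.6946741898352514 tcp [0.5356 0.2707 0.091 ] toolY deg 67.2 tilt [ 0.002  0.001 -1.   ] shift(tool) [0.0032 0.0001 0.051 ]
```

```bash
for i in 1 2 3 4; do python3 -m inch '0.4 0 0 0 0 0 0' | sed -n 2p; done
```

```text
tool_pos: [0.5351, 0.2709, 0.0906]
tool_pos: [0.5348, 0.2711, 0.0903]
tool_pos: [0.5346, 0.271, 0.09]
tool_pos: [0.5345, 0.2711, 0.0899]
```

It settles slowly, and the error is now under 2 mm. I descend gently.

```bash
python3 -m inch '0.4 0.001 0 0.008 0 0 0;0.4 0 0 0.008 0 0 0;0.4 0 0 0.008 0 0 0;0.4 0 0 0.008 0 0 0;0.4 0 0 0.008 0 0 0;0.4 0 0 0.008 0 0 0;0.4 0 0 0.002 0 0 0;0.4 0 0 0 0 0 0;0.4 0 0 0 0 0 0;0.4 0 0 0 0 0 0;0.4 0 0 0 0 0 0'; python3 -c "
from h import *
rel([.5328,.272,.040])"
```

```text
clock: 3.57
tool_pos: [0.5339, 0.2715, 0.0402]
eef_rot: [0.197, 0.98, 0.0, 0.0]
contact_force: [0.1, -0.6, 0.0]
opening: 0.702
finger_force: 0.0
clock 3.5667 open 0.7022614817814828 tcp [0.5339 0.2715 0.0402] toolY deg 67.3 tilt [ 0.001  0.001 -1.   ] shift(tool) [0.0012 0.     0.0002]
```

```bash
python3 -m inch '0.1 0 0 0 0 0 0;-0.1 0 0 0 0 0 0;-0.3 0 0 0 0 0 0;-0.6 0 0 0 0 0 0;-1 0 0 0 0 0 0;-1 0 0 0 0 0 0;-1 0 0 0 0 0 0;-1 0 0 0 0 0 0;-1 0 0 0 0 0 0;-1 0 0 0 0 0 0' 22
```

```text
clock: 4.4
tool_pos: [0.5337, 0.2716, 0.0398]
eef_rot: [0.197, 0.98, 0.0, 0.0]
contact_force: [-0.2, 0.2, 1.0]
opening: 0.361
finger_force: 22.0
```

Grip is 22 N at a 32 mm opening. Now lift and turn the tool to align with the port.

```bash
python3 -m inch '-1 0 0 -0.005 0 0 0;-1 0 0 -0.01 0 0 0;-1 0 0 -0.015 0 0 0;-1 0 0 -0.02 0 0 0;-1 0 0 -0.02 0 0 0;-1 0 0 -0.02 0 0 0;-1 0 0 -0.02 0 0 0;-1 0 0 -0.02 0 0 0;-1 0 0 -0.015 0 0 -0.05;-1 0 0 -0.005 0 0 -0.05;-1 0 0 0 0 0 -0.05;-1 0 0 0 0 0 -0.05;-1 0 0 0 0 0 -0.05;-1 0 0 0 0 0 -0.05;-1 0 0 0 0 0 -0.05;-1 0 0 0 0 0 -0.046;-1 0 0 0 0 0 0;-1 0 0 0 0 0 0'; python3 -c "
from h import *
rel([.591,-.2147,.19])"
```

```text
clock: 5.9
tool_pos: [0.5334, 0.2709, 0.1901]
eef_rot: [0.001, 1.0, -0.0, -0.0]
contact_force: [0.6, 0.7, -0.8]
opening: 0.356
finger_force: 22.0
clock 5.9 open 0.35611924492042507 tcp [0.5334 0.2709 0.1901] toolY deg 89.9 tilt [-0. -0. -1.] shift(tool) [-5.870e-02 -4.854e-01  2.000e-04]
```

```bash
python3 -m inch '-1 -0.001 -0.008 0 0 0 0;-1 -0.002 -0.016 0 0 0 0;-1 -0.0032 -0.027 0 0 0 0;-1 -0.0032 -0.027 0 0 0 0;-1 -0.0032 -0.027 0 0 0 0;-1 -0.0032 -0.027 0 0 0 0;-1 -0.0032 -0.027 0 0 0 0;-1 -0.0032 -0.027 0 0 0 0;-1 -0.0032 -0.027 0 0 0 0;-1 -0.0032 -0.027 0 0 0 0;-1 -0.0032 -0.027 0 0 0 0;-1 -0.0032 -0.027 0 0 0 0;-1 -0.0032 -0.027 0 0 0 0;-1 -0.0032 -0.027 0 0 0 0;-1 -0.0032 -0.027 0 0 0 0;-1 -0.0032 -0.027 0 0 0 0;-1 -0.0032 -0.027 0 0 0 0;-1 -0.0032 -0.027 0 0 0 0;-1 -0.003 -0.02 0 0 0 0;-1 -0.002 -0.01 0 0 0 0'; python3 -m inch '-1 0 0 0 0 0 0;-1 0 0 0 0 0 0;-1 0 0 0 0 0 0;-1 0 0 0 0 0 0;-1 0 0 0 0 0 0;-1 0 0 0 0 0 0'
python3 - <<'E'
from h import *
rel([.591,-.2147,.0625])
p,d=snapshot("side");t,_=snapshot("top");cv2.imwrite("pics/over.png",np.hstack([cv2.resize(p[60:210,180:330],(400,400)),cv2.resize(t[110:240,310:460],(400,400))])[:,:,::-1])
h=cv2.cvtColor(p,cv2.COLOR_RGB2HSV);m=((h[...,0]<8)|(h[...,0]>172))&(h[...,1]>130)&(h[...,2]>50);m[260:]=0
P=pts("side",d,m&(d<1.3));print(len(P),np.round(np.percentile(P,[3,50,97],0),3))
E
```

```text
clock: 7.57
tool_pos: [0.5913, -0.2199, 0.1895]
eef_rot: [0.003, 1.0, -0.001, -0.001]
contact_force: [0.1, 0.5, -0.8]
opening: 0.355
finger_force: 22.0
clock: 8.07
tool_pos: [0.5925, -0.2135, 0.1898]
eef_rot: [-0.001, 1.0, 0.0, -0.0]
contact_force: [0.1, 0.2, -1.0]
opening: 0.355
finger_force: 22.0
clock 8.0667 open 0.354571794492156 tcp [ 0.5925 -0.2135  0.1898] toolY deg 90.1 tilt [-0.  0. -1.] shift(tool) [ 0.0015 -0.0013  0.1273]
119 [[ 0.577 -0.205  0.155]
 [ 0.584 -0.199  0.168]
 [ 0.602 -0.195  0.209]]
```

View pics/over.png

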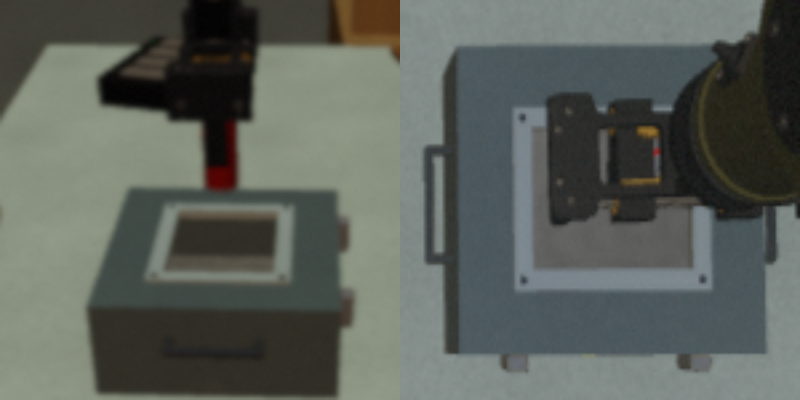

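The cell hangs upright under the gripper, centred over the port. The rim in the top crop spans roughly (515–715, 108–290). Target is TCP z ≈ 0.055 on the floor, so I stop just above it first.

```bash
python3 -m inch '-1 0.0015 -0.0013 0.005 0 0 0;-1 0 0 0.01 0 0 0;-1 0 0 0.012 0 0 0;-1 0 0 0.012 0 0 0;-1 0 0 0.012 0 0 0;-1 0 0 0.012 0 0 0;-1 0 0 0.012 0 0 0;-1 0 0 0.012 0 0 0;-1 0 0 0.012 0 0 0;-1 0 0 0.012 0 0 0;-1 0 0 0.01 0 0 0;-1 0 0 0.006 0 0 0;-1 0 0 0.002 0 0 0;-1 0 0 0 0 0 0;-1 0 0 0 0 0 0;-1 0 0 0 0 0 0;-1 0 0 0 0 0 0;-1 0 0 0 0 0 0'; python3 -c "
from h import *
rel([.591,-.2147,.055])"
```

```text
clock: 9.67
tool_pos: [0.5912, -0.2162, 0.0613]
eef_rot: [0.0, 1.0, -0.0, 0.0]
contact_force: [-0.6, -0.6, -1.1]
opening: 0.36
finger_force: 22.0
clock 9.6667 open 0.35967445154032995 tcp [ 0.5912 -0.2162  0.0613] toolY deg 89.9 tilt [ 0.001 -0.    -1.   ] shift(tool) [0.0002 0.0015 0.0063]
```

```bash
python3 -m inch '-1 0 0 0.002 0 0 0;-1 0 0 0.001 0 0 0;-1 0 0 0.001 0 0 0;-1 0 0 0 0 0 0;-1 0 0 0 0 0 0;-1 0 0 0 0 0 0'; for i in 1 2; do python3 -m inch '-1 0 0 0.001 0 0 0;-1 0 0 0 0 0 0;-1 0 0 0 0 0 0' | sed -n '2p;4p'; done
```

```text
clock: 10.17
tool_pos: [0.5909, -0.216, 0.0566]
eef_rot: [0.0, 1.0, 0.0, -0.0]
contact_force: [-0.1, 1.0, -1.7]
opening: 0.357
finger_force: 22.0
tool_pos: [0.5908, -0.216, 0.0556]
contact_force: [1.0, -0.1, -1.8]
tool_pos: [0.5911, -0.216, 0.0549]
contact_force: [0.1, 0.3, -0.1]
```

```bash
python3 -m inch '-1 0 0 0.0006 0 0 0;-1 0 0 0 0 0 0;-1 0 0 0 0 0 0'
```

```text
clock: 10.92
tool_pos: [0.5912, -0.216, 0.0548]
eef_rot: [0.0, 1.0, -0.0, 0.0]
contact_force: [-1.3, 0.3, 5.2]
opening: 0.354
finger_force: 22.0
```

Floor contact confirmed at 5 N. Release gradually to a limited opening.

```bash
python3 -m inch '-0.28 0 0 0 0 0 0;-0.24 0 0 0 0 0 0;-0.2 0 0 0 0 0 0;-0.15 0 0 0 0 0 0;-0.1 0 0 0 0 0 0;-0.05 0 0 0 0 0 0;0 0 0 0 0 0 0;0.05 0 0 0 0 0 0;0.05 0 0 0 0 0 0;0.05 0 0 0 0 0 0'
```

```text
clock: 11.75
tool_pos: [0.5909, -0.216, 0.0541]
eef_rot: [0.0, 1.0, 0.0, -0.0]
contact_force: [0.3, 0.6, 0.2]
opening: 0.526
finger_force: 0.0
```

```bash
python3 -m inch '0.05 0 0 -0.002 0 0 0;0.05 0 0 -0.004 0 0 0;0.05 0 0 -0.006 0 0 0;0.05 0 0 -0.008 0 0 0;0.05 0 0 -0.01 0 0 0;0.05 0 0 -0.012 0 0 0;0.05 0 0 -0.015 0 0 0;0.05 0 0 -0.015 0 0 0;0.05 0 0 -0.02 0 0 0;0.05 0 0 -0.02 0 0 0;0.05 0 0 -0.02 0 0 0;0.05 0 0 -0.02 0 0 0;0.05 0 0 -0.02 0 0 0;0.05 0 0 0 0 0 0' && python3 -m inch '0.05 0 0.015 0 0 0 0;0.05 0 0.03 0 0 0 0;0.05 0 0.03 0 0 0 0;0.05 0 0.03 0 0 0 0;0.05 0 0.03 0 0 0 0;0.05 0 0.03 0 0 0 0;0.05 0 0.03 0 0 0 0;0.05 0 0.03 0 0 0 0;0.05 0 0.03 0 0 0 0;0.05 0 0.015 0 0 0 0;0.05 0 0 0 0 0 0;0.05 0 0 0 0 0 0;0.05 0 0 0 0 0 0'
python3 - <<'E'
from h import *
p,d=snapshot("side");t,_=snapshot("top");cv2.imwrite("pics/end.png",np.hstack([cv2.resize(p[100:300,180:380],(400,400)),cv2.resize(t[110:260,220:460],(400,400))])[:,:,::-1])
E
```

```text
clock: 12.92
tool_pos: [0.5934, -0.2163, 0.2315]
eef_rot: [0.0, 1.0, -0.001, 0.004]
contact_force: [0.6, -0.1, -0.1]
opening: 0.528
finger_force: 0.0
clock: 14.0
tool_pos: [0.591, 0.052, 0.226]
eef_rot: [0.001, 1.0, -0.001, -0.0]
contact_force: [0.7, -0.9, -0.4]
opening: 0.524
finger_force: 0.0
```

View pics/end.png

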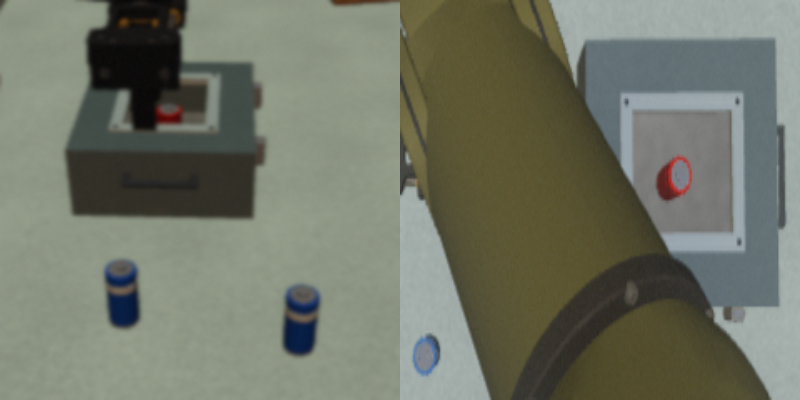

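The cell stands upright on the floor inside, with its cap at about (680,177) in the right half. Both blue cells still stand, at about (122,293) and (300,320) in the left half. The gripper is clear, so I hand in.

```bash
python3 -c "
from plant import r
print(r.finish_job())"
```

```text
the job is handed in; nothing more can be done
None
```

The red suspect cell stands upright and released on the floor inside the grey box, I saw no sign of contact with the port rim, both blue cells are still standing, and the job was handed in at about 14 s.

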